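Put the laser torch away in the free bay

ROBOT

A 7-joint arm with a two-finger parallel gripper is mounted at the origin on the work surface. World frame = base frame: x ahead of the robot, y to its left, z up, the work surface at z = 0. Lengths are in m, angles in rad, forces in N, time in s.
With the tool pointing down it reaches from about 0.4 to 0.875 m from the base axis. Payload 19.3 kg.
Tool frame: the origin (TCP) lies midway between the tips of the shut fingers; the grasp point (between the pads) lies bot.tcp_to_grasp behind it (bot.tcp_to_grasp is the distance from the TCP to the grasp point, in m); z points along the fingers, y is the line along which they close (so a half turn about z gives the same grasp; the last joint's range is limited). The gripper opens to 85 mm and grips with 20 to 120 N. Pads are 22 mm wide; open, the fingers measure 114 mm over their backs; the gripper's body (76 mm by 85 mm) begins 54 mm behind the grasp point. The pads swing forward as they close: fully open they stand 13 mm farther back than shut.
Start: joints at [-1.177, 0.521, -0.036, 1.599, 0.021, 1.021, -0.113], TCP at [0.28, 0.559, 0.231] pointing down, gripper open.
Joint ranges: [-2.91, 2.91], [-0.3, 2.13], [-1.5, 1.42], [0.17, 2.43], [-1.26, 4.41], [0.16, 1.93], [-2.52, 2.52]. Speed limits (rad/s): [1.89, 1.89, 2.39, 2.39, 3.01, 3.01, 3.01].

INTERFACE

Orientations are given as [roll, pitch, yaw] about the fixed x, y, z axes, in that order (R = Rz(yaw) Ry(pitch) Rx(roll)).
In Python, from workcell import observe, imaging, bot gives the robot as it stands.
- The arm moves only by the tool send_rows, never from a script. Its argument "plan" is text: rows parted by semicolons, each of 7 numbers parted by spaces: the shift along the tool's x, y, z in m, then the turn, a rotation vector about the tool's x, y, z in degrees, then the finger opening in m, from 0 to 0.0854. In form: dx dy dz rx ry rz claw; .... A call has 1 to 10 rows; each row is the pose to reach, as a shift and turn from the pose commanded when the call began, along the tool's axes at that moment; what a row does not reach only later rows make up. A row lasts 1/12 s, in which the tool goes at most 41.7 mm and 7.16 degrees, less where a joint would pass 70% of its speed; a pose out of reach is approached as far as the arm can. A call with a gripper value outside its range is refused whole. The fingers move at their own pace and stop on an object; "grip_force" is the grip in N (left out, the last holds). Time passes only in rows, so rows that repeat a pose let the fingers close. It gives the time, the measured TCP pose, the force, the opening and the grip force at its end, in the units of the state.
- observe(): the state, without advancing time (a new reading comes with each control period).
- imaging.grab_frame(name): name is "side" or "top"; returns a dict with "color" (400x640x3 uint8, red, green, blue), "fx", "fy", "cx", "cy" (pixels), "eye" and "orientation" of the camera in the world. Camera axes: x right, y down, z forward; pixel columns grow to the right and rows downward; lengths in m; the calibration is good to about 2 mm. A picture is of the moment at which its call begins. There is no depth.
- bot.job_done(): hands the job in; it is judged then, once.
The state is a dict: "clock": time; "qpos": joint angles; "qd": joint speeds; "joint_efforts": joint torques, N m; "position": TCP position; "tool_rot": TCP orientation; "force": force on the tool from outside, world axes, zero at the start; "moment": the same for the moment, N m; "grip_width": finger opening in m; "finger_force": force on a finger pad.
Only numpy, scipy, OpenCV 4.12 (cv2) and the standard library are available. Lean on these libraries where they do the work, as an engineer would, in place of code of your own. Each camera call takes 0.05 s, during which the arm holds its last target. There are 200 camera calls.

TASK

Put the laser torch away: lay it gently down flat in whichever bay of the two-bay case is free (the other bay is filled by a built-in pack), then slide the case's cover all the way to its stop so that it closes the bay with the torch in it. The cover starts part-way over both bays, so move it aside first; do not knock over the beaker, bottle or jar.

Things in the scene. Friction and masses are not known exactly. Their poses are not given: they have to be found in the camera images.
- torch: laser torch: dark steel round bar, 22 mm diameter, 140 mm long, about 160 g, with two square black rubber collars (26 mm across, 14 mm long, centred 48 mm either side of the middle) that keep it from rolling. It lies flat on the bench. Origin on its axis at mid-length, 13 mm above what it rests on; x runs along it. 80 mm of bare bar between the collars are free to grip.
- torch_head (a point): centre of the torch's head end face, 70 mm along its x axis from the origin
- torch_tail (a point): centre of the torch's tail end face, 70 mm along -x from the origin
- case: grey plastic case fixed to the bench, 182 (x) by 170 (y) by 48 mm high, open on top. Origin: centre of its underside; z up. Two bays side by side along y, each 170 (x) by 76 (y) mm and 42 mm deep; floor, walls and divider 6 mm. One bay, either, not reported, is filled by a built-in pack; the other is free. Look, or feel with the fingertips, to find out which.
- bay_minus (a point): centre of the bay at the case's y = -41 mm, at the height of the case's underside. It is either filled nearly to its walls by a fixed black pack with a flat top 36 mm above the underside (a torch laid on it stands in the cover's way), or free, with a grey pad on its floor (pad top 9 mm above the underside).
- bay_plus (a point): centre of the other bay, at the case's y = +41 mm, at the height of the case's underside; it is free when the first bay holds the pack, and holds the pack when that is free
- cover (a joint): sliding aluminium cover of the case, 182 (x) by 82 (y) by 6 mm, underside 49 mm and top 55 mm above the case's underside. Value in m: 0 = at its stop over the bay at y = -41 mm, 0.082 = at its stop over the bay at y = +41 mm, growing along the case's +y. Starts part-way over both bays. Cannot lift off, needs about 4 N to slide, stays where left.
- cover_grip (a point): top centre of the cover's black grip fin, 79 mm above the case's underside; the fin is 80 mm long (case x), 12 mm thick (case y) and stands 24 mm above the cover's top, at the cover's middle. Can be pinched or pushed from either side.
- beaker: glass beaker, 72 mm wide, 90 mm high, upright on the bench; origin at the centre of its underside. Must not be knocked over.
- bottle: white plastic bottle, 60 mm wide, 150 mm high, upright; origin at the centre of its underside. Must not be knocked over.
- jar: amber glass jar, 60 mm wide, 75 mm high, upright; origin at the centre of its underside. Must not be knocked over.
Mind the look-alikes: they are no part of the job. There is more than one size of the torch; the job needs the largest.

How it is judged:
On the way:
1. the torch lies flat in the free bay, released (((z of torch in the frame of case between 0.012 and 0.03 m and x of torch in the frame of case between -0.03 and 0.03 m and y of torch in the frame of case between -0.075 and -0.007 m and z of each of torch_head, torch_tail in the frame of case below 0.034 m) or (z of torch in the frame of case between 0.012 and 0.03 m and x of torch in the frame of case between -0.03 and 0.03 m and y of torch in the frame of case between 0.007 and 0.075 m and z of each of torch_head, torch_tail in the frame of case below 0.034 m)) and contact force between torch and the fingers below 0.2 N and linear speed of torch below 0.05 m/s), for 0.2 s.
At the end, for the whole second after the job is handed in: The torch lies flat on the floor of the free bay (origin 12 to 30 mm and both ends below 34 mm above the case's underside, within 30 mm of the bay's middle along x and inside the bay's width), at rest, and the cover stands within 5 mm of its stop over that same bay ((((z of torch in the frame of case between 0.012 and 0.03 m and x of torch in the frame of case between -0.03 and 0.03 m and y of torch in the frame of case between -0.075 and -0.007 m and z of each of torch_head, torch_tail in the frame of case below 0.034 m) and value of joint cover below 0.005 m) or ((z of torch in the frame of case between 0.012 and 0.03 m and x of torch in the frame of case between -0.03 and 0.03 m and y of torch in the frame of case between 0.007 and 0.075 m and z of each of torch_head, torch_tail in the frame of case below 0.034 m) and value of joint cover above 0.077 m)) and linear speed of torch below 0.02 m/s); the robot touches nothing.
It fails at once if the beaker, bottle or jar is knocked over (tilted beyond 0.5 rad) (angle between any of beaker, bottle, jar's own z axis and vertical above 0.5 rad).
It fails at once if the torch is dropped into the case (moves faster than 0.7 m/s inside it) (linear speed of torch above 0.7 m/s and z of torch in the frame of case below 0.05 m and x of torch in the frame of case between -0.09 and 0.09 m and y of torch in the frame of case between -0.085 and 0.085 m).
It also fails if it takes over 64 s, if anything falls off the work surface, if the arm or the gripper's body presses on something with over 40 N, if the wrist force passes 120 N, or if a joint passes its speed limit or range.

## Working session

There is one attempt and no reset: what is moved stays moved. The work goes in short steps, Python scripts to look and compute and a tool call to move; the robot and the scene stay as the last step left them, time stands still between calls to the robot, and variables do not carry over. Pictures are saved under pics/ and viewed, at most 10 in all, crops included, and the job is handed in when it is done.

Besides the shell and the picture viewer there is one more tool, called after "Emit:" as name(argument=value, ...), one argument or row to a line, values as JSON. send_rows: Moves the arm, as the interface text tells. Its arguments: {"type":"object","properties":{"plan":{"type":"string"},"grip_force":{"type":"number"}},"required":["plan"]}

```bash
mkdir -p pics; cat > h.py <<'E'
import numpy as np, cv2
from workcell import observe, imaging, bot
def snap(n,f):
    d=imaging.grab_frame(n); cv2.imwrite(f'pics/{f}.png',d['color'][:,:,::-1]); np.save(f'pics/{f}.npy',d,allow_pickle=True); return d
def load(f): return np.load(f'pics/{f}.npy',allow_pickle=True).item()
def Rm(o):
    o=np.array(o,float)
    if o.shape==(3,3): return o
    from scipy.spatial.transform import Rotation as R
    return (R.from_euler('xyz',o) if o.size==3 else R.from_quat(o)).as_matrix()
def ray(d,u,v,z):
    r=Rm(d['orientation'])@np.array([(u-d['cx'])/d['fx'],(v-d['cy'])/d['fy'],1]); e=np.array(d['eye']); return e+r*(z-e[2])/r[2]
def proj(d,p):
    c=Rm(d['orientation']).T@(np.array(p)-np.array(d['eye'])); return c[0]/c[2]*d['fx']+d['cx'],c[1]/c[2]*d['fy']+d['cy']
E
python3 - <<'E'
from h import *
for n in('top','side'):
    d=snap(n,n+'0'); print({k:v for k,v in d.items() if k!='color'})
print(observe(),bot.tcp_to_grasp)
E
```

```text
{'fx': 489.29454788003216, 'fy': 489.29454788003216, 'cx': 320.8967083771743, 'cy': 199.22593475055544, 'eye': array([0.31724146, 0.08010155, 1.3766239 ]), 'orientation': array([-2.96326175, -0.01191552, -1.58813085])}
{'fx': 424.5182867723304, 'fy': 424.5182867723304, 'cx': 315.7079196354484, 'cy': 199.56926112666937, 'eye': array([ 0.05736811, -0.87499826,  0.79282377]), 'orientation': array([-2.15806904, -0.01605403, -0.48018996])}
{'clock': 0.1, 'qpos': array([-1.1771786 ,  0.52192902, -0.0363018 ,  1.59993208,  0.02119398,
        1.02110455, -0.11276236]), 'qd': array([ 9.67166010e-04, -1.84413715e-03,  6.81481358e-06, -3.29595429e-03,
       -1.30003642e-03,  1.69921190e-03,  2.42408152e-03]), 'joint_efforts': array([ 3.30651063e-03, -9.28479338e+01,  1.98401973e+00, -3.70536053e+01,
        1.80987606e-02,  5.38074833e-03, -4.10949849e-05]), 'position': array([0.27951422, 0.55868668, 0.23080617]), 'tool_rot': array([-3.14060732e+00,  7.64523541e-05,  2.67777591e+00]), 'force': array([-0.96341948, -0.51805829, -1.31367941]), 'moment': array([-0.02880108, -0.04005082,  0.03523205]), 'finger_force': 0.0, 'grip_width': 0.08524127899645825} 0.0187
```

View pics/top0.png

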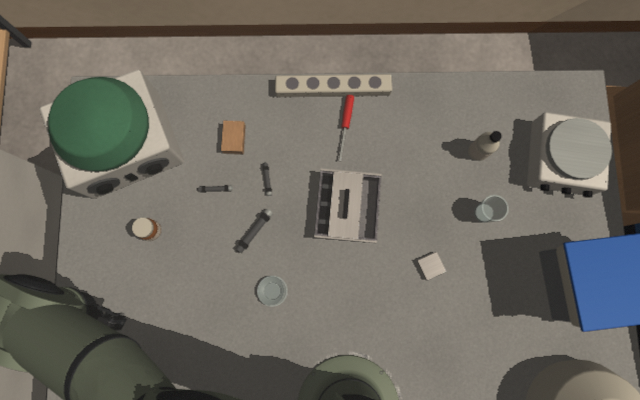

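View pics/side0.png

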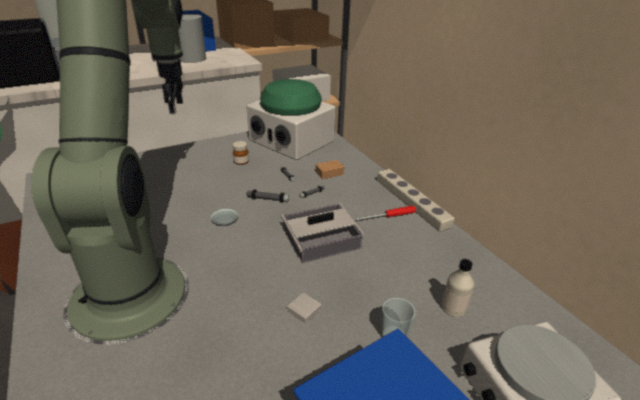

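The top view shows three torch-like bars, at (254,230), (267,179) and (215,188). The longest is at (254,230), so it fits the 140 mm torch. The case is at (348,205), with its long x axis running up the image. I'll enlarge both to confirm, and measure.

```bash
python3 - <<'E'
from h import *
d=load('top0'); c=d['color'][:,:,::-1]
a=cv2.resize(c[150:260,190:390],None,fx=4,fy=4,interpolation=cv2.INTER_CUBIC)
cv2.imwrite('pics/crop0.png',a)
g=cv2.cvtColor(c,cv2.COLOR_BGR2GRAY)
m=(g<75).astype(np.uint8); n,l,s,ce=cv2.connectedComponentsWithStats(m)
for i in range(1,n):
    x,y,w,h,A=s[i]
    if A>40 and 190<ce[i][0]<390 and 80<ce[i][1]<250:
        pts=np.argwhere(l==i)[:,::-1].astype(np.float32)
        W=np.array([ray(d,u,v,.013)[:2] for u,v in pts],np.float32)
        r=cv2.minAreaRect(W); print(ce[i],A,W.mean(0),r)
E
```

```text
[271.70588235  87.91176471] 102 [0.8985064  0.19888932] ((0.8983110189437866, 0.1965717077255249), (0.05016229301691055, 0.020572060719132423), 0.08340408653020859)
[342.77595628 111.49726776] 183 [ 0.82285887 -0.00901475] ((0.8224315643310547, -0.009210068732500076), (0.017806753516197205, 0.1061338409781456), 81.25816345214844)
[222.74509804 141.47712418] 153 [0.7364774  0.33998778] ((0.731696367263794, 0.3381218910217285), (0.11081229895353317, 0.055773455649614334), 33.84638977050781)
[264.89552239 177.42537313] 134 [0.6283893  0.21816188] ((0.626021146774292, 0.216490238904953), (0.09055043011903763, 0.022808443754911423), 7.630737781524658)
[311.96302251 203.90996785] 622 [0.55004174 0.08503652] ((0.5509663224220276, 0.08530130982398987), (0.02770029380917549, 0.18874207139015198), 84.01673126220703)
[324.88410596 203.18377483] 604 [0.55151844 0.04847994] ((0.5517916679382324, 0.048608459532260895), (0.03060782700777054, 0.17493516206741333), 84.18199920654297)
[371.46859083 206.57724958] 589 [ 0.5397784 -0.0830768] ((0.5378350019454956, -0.0818803459405899), (0.04005719721317291, 0.1747501939535141), 88.11058807373047)
[205.75384615 188.87692308] 65 [0.59749234 0.38546517] ((0.5984493494033813, 0.3763110637664795), (0.067975714802742, 0.01446064468473196), 89.1417465209961)
[345.2        203.18571429] 140 [ 0.5503729  -0.00898247] ((0.5509805679321289, -0.009126033633947372), (0.013588571920990944, 0.081700898706913), 83.85737609863281)
[250.62783172 230.55339806] 309 [0.47691464 0.25740582] ((0.47571906447410583, 0.25501468777656555), (0.0356409065425396, 0.13952948153018951), 52.12652587890625)
```

View pics/crop0.png

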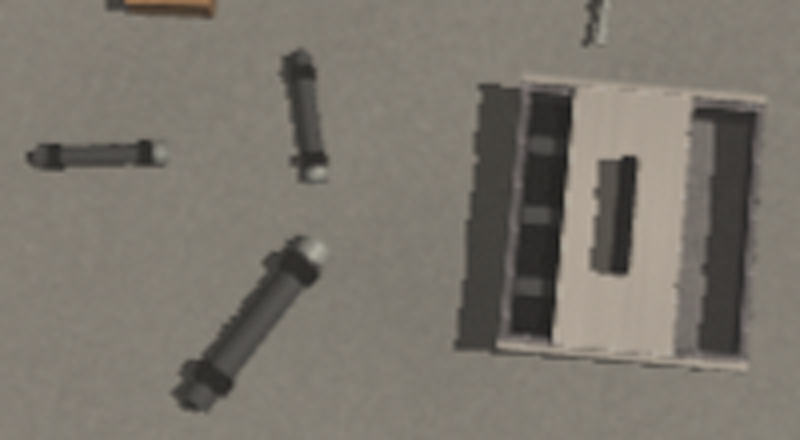

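The enlarged crop shows the following:
- **Torch:** the large bar runs from about crop (190,400) to its bright head at (314,248). It is clearly the largest of the three; the two others are about 80–90 mm long.
- **Case:** the left bay holds the black striped pack. The right bay (world −y) shows a grey pad partly in shadow, so it is the free one.
- **Cover:** the fin is at about crop (622,215), and the cover has to go left first.

```bash
python3 - <<'E'
from h import *
d=load('top0')
f=lambda x,y,z: ray(d,190+x/4-.4,150+y/4-.4,z)[:2]
C=[f(*p,.048) for p in((523,75),(768,97),(747,370),(497,348))]
c=np.mean(C,0); print('case',np.round(C,3),c)
ex=(C[0]-C[3])+(C[1]-C[2]); print('yaw x-axis',np.degrees(np.arctan2(ex[1],ex[0])),[np.linalg.norm(C[i]-C[i-1]) for i in range(4)])
h,t=f(312,250,.013),f(195,397,.013); a=h-t
print('torch',(h+t)/2,np.linalg.norm(a),np.degrees(np.arctan2(a[1],a[0])))
k1,k2=f(297,262,.02),f(213,380,.02); print('collars',(k1+k2)/2,np.linalg.norm(k1-k2),np.degrees(np.arctan2(*(k1-k2)[::-1])))
g=cv2.cvtColor(d['color'],cv2.COLOR_RGB2GRAY); print(g[203,330:362]); print(g[185:222,346])
# side view of torch, fin
for p in(((h+t)/2).tolist()+[.013],):print(proj(d,p),proj(load('side0'),p))
s=load('side0');g=cv2.cvtColor(s['color'],cv2.COLOR_RGB2GRAY)
m=(g<60).astype(np.uint8);n,l,st,ce=cv2.connectedComponentsWithStats(m)
for i in range(1,n):
    if st[i][4]>15 and 240<ce[i][0]<370 and 160<ce[i][1]<260: print(st[i],ce[i],ray(s,*ce[i],.07))
a=s['color'][150:270,200:380,::-1]; cv2.imwrite('pics/crop1.png',cv2.resize(a,None,fx=4,fy=4,interpolation=cv2.INTER_CUBIC))
E
```

```text
case [[ 0.644  0.06 ]
 [ 0.626 -0.11 ]
 [ 0.436 -0.089]
 [ 0.453  0.081]] [ 0.53970314 -0.01447471]
yaw x-axis -6.4077507351984595 [np.float64(0.19176563267818472), np.float64(0.17155712196113296), np.float64(0.19136722808098008), np.float64(0.17066991473113285)]
torch [0.47722949 0.25069174] 0.13010603022688208 -38.433216869291854
collars [0.47801068 0.24890834] 0.09990363219192963 -35.29751151735045
[ 53 137 165 166 166 168 168 167 158 118  85  84  84  67  46  43  45  46
 106 151 165 165 165 168 166 166 165 164 164 163 156 128]
[164 165 164 144  45  42  44  43  43  44  43  46  45  43  44  45  44  44
  45  46  44  44  47  46  45  46  47  46  48  46  46  46  47  92 153 161
 161]
(np.float64(253.07793107177653), np.float64(230.34567634571664)) (np.float64(267.94628654344416), np.float64(195.52674803523647))
[281 168  10  12  33] [285.33333333 172.78787879] [0.5525986  0.27344624 0.07      ]
[316 168   5   7  20] [318.25 171.1 ] [0.65831697 0.23484574 0.07      ]
[318 187   5   5  16] [319.9375 188.6875] [0.61053216 0.13263665 0.07      ]
[248 190  36  13 130] [265.48461538 196.24615385] [0.4381656  0.16796993 0.07      ]
[308 213  25  11 176] [319.98863636 218.02272727] [ 0.53607773 -0.0077761   0.07      ]
[281 222  21  38 144] [291.59722222 240.45138889] [ 0.41994146 -0.06405496  0.07      ]
[299 226  60  16 237] [331.36708861 233.15611814] [ 0.53105969 -0.08387952  0.07      ]
```

View pics/crop1.png

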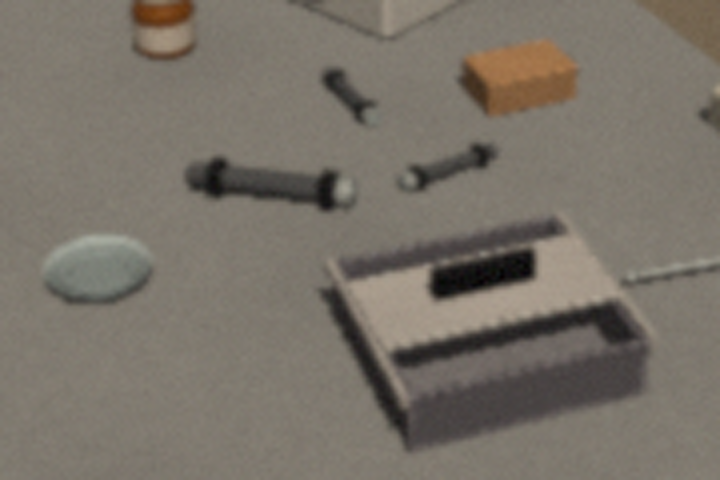

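The side view agrees: the torch centre is at about crop (270,185). The pack is hidden under the far-left side of the cover, the near bay is open and empty, and the fin is at crop (483,272). Next I'll compute the move to straddle the fin.

```bash
cat >> h.py <<'E'
def go(x,y,z,yaw):
    "tool-frame shift and turn (deg) to bring TCP there, pointing down"
    from scipy.spatial.transform import Rotation as R
    s=observe(); r=R.from_euler('xyz',s['tool_rot']); t=R.from_euler('xyz',[np.pi,0,np.radians(yaw)])
    print('shift',np.round(r.inv().apply(np.array([x,y,z])-s['position']),4),'turn',np.round((r.inv()*t).as_rotvec(degrees=True),2),'clock',s['clock'],'f',np.round(s['force'],1))
E
python3 - <<'E'
from h import *
d=load('top0'); s=load('side0')
print('fin top',ray(d,345.9,203,.079),'side',ray(s,320,218,.067))
p=ray(d,345.9,203,.079)
go(p[0],p[1],.15,173.7); go(p[0],p[1],.062,173.7)
for n,px in dict(beaker=(484,212),bottle=(483,150),jar=(147,231)).items(): print(n,ray(d,*px,0))
E
```

```text
fin top [ 0.53949811 -0.00656223  0.079     ] side [ 0.5381465  -0.00409283  0.067     ]
shift [-0.4854 -0.3891  0.0812] turn [-6.000e-02 -1.000e-02 -2.027e+01] clock 0.1 f [-1.  -0.5 -1.3]
shift [-0.4854 -0.3891  0.1692] turn [-6.000e-02 -1.000e-02 -2.027e+01] clock 0.1 f [-1.  -0.5 -1.3]
beaker [ 0.52091106 -0.4059437   0.        ]
bottle [ 0.70409274 -0.41706992  0.        ]
jar [0.48166102 0.55029503 0.        ]
```

Emit:
send_rows(
  plan="-0.03 -0.024 0 0 0 -7 0.06; -0.06 -0.048 0 0 0 -14 0.045; -0.09 -0.072 0 0 0 -20.3 0.045; -0.12 -0.096 0 0 0 -20.3 0.045; -0.15 -0.12 0 0 0 -20.3 0.045; -0.18 -0.144 0 0 0 -20.3 0.045; -0.21 -0.168 0 0 0 -20.3 0.045; -0.24 -0.192 0 0 0 -20.3 0.045; -0.26 -0.21 0 0 0 -20.3 0.045; -0.28 -0.224 0 0 0 -20.3 0.045",
  grip_force=30,
)

```text
clock: 0.93
position: [0.4301, 0.2309, 0.2313]
tool_rot: [-3.141, -0.0, 3.03]
force: [1.0, 1.0, 0.9]
grip_width: 0.0452
finger_force: 0.0
```

```bash
python3 -c "
from h import *
go(.539,-.006,.13,173.7)"
```

```text
shift [-0.1345 -0.2233  0.1014] turn [-0.03 -0.01 -0.07] clock 0.9333 f [1.  1.  0.9]
```

Emit:
send_rows(
  plan="-0.02 -0.032 0.01 0 0 0 0.045; -0.04 -0.064 0.025 0 0 0 0.045; -0.06 -0.096 0.04 0 0 0 0.045; -0.08 -0.13 0.055 0 0 0 0.045; -0.1 -0.163 0.07 0 0 0 0.045; -0.118 -0.195 0.085 0 0 0 0.045; -0.13 -0.215 0.1 0 0 0 0.045; -0.1345 -0.2233 0.1014 0 0 0 0.045; -0.1345 -0.2233 0.1014 0 0 0 0.045",
)

```text
clock: 1.68
position: [0.539, -0.0057, 0.1289]
tool_rot: [-3.141, -0.002, 3.029]
force: [-0.5, 0.5, -0.1]
grip_width: 0.0453
finger_force: 0.0
```

```bash
python3 - <<'E'
from h import *
a=snap('top','t1'); b=snap('side','s1')
o=np.hstack([cv2.resize(d['color'][y:y+110,x:x+110,::-1],None,fx=3.6,fy=3.6,interpolation=cv2.INTER_CUBIC) for d,x,y in((a,300,150),(b,265,160))])
cv2.imwrite('pics/c2.png',o); print(observe()['position'],observe()['tool_rot'])
E
```

```text
[ 0.53889368 -0.00249414  0.13006878] [ 3.14117124e+00 -3.38678657e-04  3.03230509e+00]
```

View pics/c2.png

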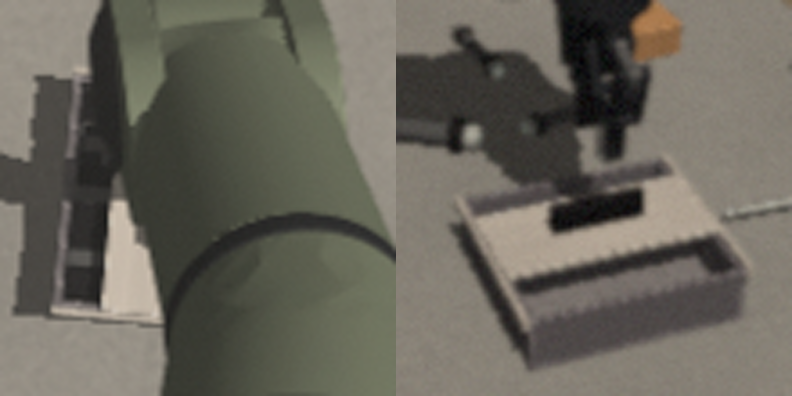

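The side crop shows the gripper (finger at about crop (610,150)) hovering over and straddling the fin at (597,210). The top view is blocked by the arm. I'll go down around the fin.

Emit:
send_rows(
  plan="0 0 0.02 0 0 0 0.045; 0 0 0.035 0 0 0 0.045; 0 0 0.048 0 0 0 0.045; 0 0 0.058 0 0 0 0.045; 0 0 0.064 0 0 0 0.045; 0 0 0.066 0 0 0 0.045; 0 0 0.066 0 0 0 0.045",
)

```text
clock: 2.37
position: [0.539, -0.0028, 0.064]
tool_rot: [3.142, -0.0, 3.033]
force: [-0.0, -1.6, 0.6]
grip_width: 0.0452
finger_force: 0.0
```

Emit:
send_rows(
  plan="0 0.01 0 0 0 0 0.045; 0 0.018 0 0 0 0 0.045; 0 0.024 0 0 0 0 0.045; 0 0.03 0 0 0 0 0.045; 0 0.035 0 0 0 0 0.045; 0 0.04 0 0 0 0 0.045; 0 0.044 0 0 0 0 0.045; 0 0.044 0 0 0 0 0.045",
)

```text
clock: 3.03
position: [0.544, 0.0416, 0.0639]
tool_rot: [3.141, 0.0, 3.033]
force: [0.7, 0.8, 0.6]
grip_width: 0.0448
finger_force: 0.0
```

Emit:
send_rows(
  plan="0 0.003 0 0 0 0 0.045; 0 0.006 0 0 0 0 0.045; 0 0.008 0 0 0 0 0.045; 0 0.01 0 0 0 0 0.045",
)

```text
clock: 3.37
position: [0.5445, 0.046, 0.0638]
tool_rot: [-3.137, -0.001, 3.029]
force: [-2.3, -36.9, 5.9]
grip_width: 0.0449
finger_force: 18.2
```

```bash
python3 - <<'E'
from h import *
b=snap('side','s2')
cv2.imwrite('pics/c3.png',cv2.resize(b['color'][140:270,250:390,::-1],None,fx=4,fy=4,interpolation=cv2.INTER_CUBIC)); print(observe()['position'],observe()['force'])
E
```

```text
[0.54443766 0.04583414 0.06373402] [ -0.96956846 -27.03389138   3.81350099]
```

View pics/c3.png

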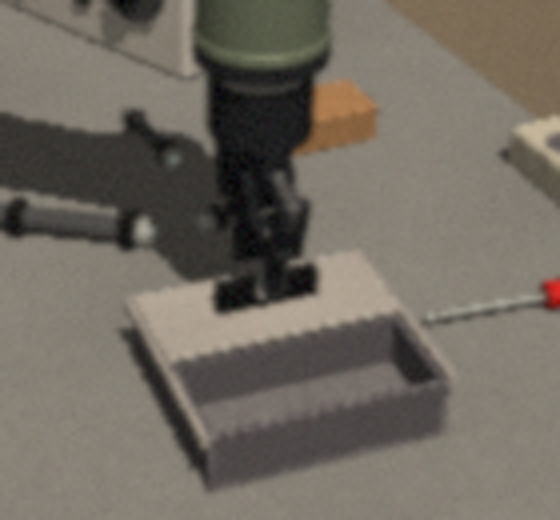

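The side crop shows the cover at its far stop, and the near bay is fully open and empty with a grey floor. The 37 N reaction confirms the stop. Next comes the torch, with its axis refined from the side view's collars.

```bash
python3 - <<'E'
from h import *
s=load('side0')
f=lambda x,y,z: ray(s,200+x/4-.4,150+y/4-.4,z)[:2]
a,b=f(215,178,.013),f(334,189,.013); print((a+b)/2,np.linalg.norm(a-b),np.degrees(np.arctan2(*(b-a)[::-1])))
go(.544,.040,.2,173.7); go(.478,.250,.2,143); go(.478,.250,.1,143)
E
```

```text
[0.47802502 0.25069229] 0.10203993195383791 -35.62563231544057
shift [-1.000e-04 -6.600e-03 -1.362e-01] turn [-0.3  -0.06 -0.18] clock 3.4167 f [ -1.  -27.    3.8]
shift [ 0.0892  0.1947 -0.1372] turn [-3.100e-01  2.000e-02  3.052e+01] clock 3.4167 f [ -1.  -27.    3.8]
shift [ 0.0891  0.1952 -0.0372] turn [-3.100e-01  2.000e-02  3.052e+01] clock 3.4167 f [ -1.  -27.    3.8]
```

Emit:
send_rows(
  plan="0 -0.012 0 0 0 0 0.045; 0 -0.012 -0.03 0 0 0 0.045; 0 -0.012 -0.065 0 0 0 0.06; 0 -0.012 -0.1 0 0 0 0.085; 0.015 0.015 -0.125 0 0 0 0.085; 0.03 0.05 -0.136 0 0 7 0.085; 0.045 0.085 -0.136 0 0 14 0.085; 0.06 0.12 -0.136 0 0 21 0.085; 0.075 0.15 -0.136 0 0 28 0.085; 0.086 0.18 -0.136 0 0 31 0.085",
)

```text
clock: 4.25
position: [0.4777, 0.2408, 0.2]
tool_rot: [3.141, -0.001, 2.485]
force: [2.1, 0.3, 0.6]
grip_width: 0.0849
finger_force: 0.0
```

```bash
python3 - <<'E'
from h import *
go(.478,.250,.12,143)
E
```

```text
shift [0.0053 0.0075 0.08  ] turn [ 0.01 -0.04 -0.62] clock 4.25 f [2.1 0.3 0.6]
```

Emit:
send_rows(
  plan="0.005 0.008 0.035 0 0 -2 0.085; 0.005 0.008 0.07 0 0 -2 0.085; 0.005 0.008 0.105 0 0 -2 0.085; 0.005 0.008 0.135 0 0 -2 0.085; 0.005 0.008 0.16 0 0 -2 0.085; 0.005 0.008 0.175 0 0 -2 0.085; 0.005 0.008 0.185 0 0 -2 0.085; 0.005 0.008 0.185 0 0 -2 0.085",
)

```text
clock: 4.92
position: [0.4791, 0.2478, 0.0132]
tool_rot: [-3.139, -0.001, 2.526]
force: [-0.3, -0.4, 0.4]
grip_width: 0.0851
finger_force: 0.0
```

```bash
python3 - <<'E'
from h import *
b=snap('side','s3'); t=snap('top','t3')
o=np.hstack([cv2.resize(d['color'][y:y+110,x:x+110,::-1],None,fx=3.6,fy=3.6,interpolation=cv2.INTER_CUBIC) for d,x,y in((t,300,150),(b,215,140))])
cv2.imwrite('pics/c4.png',o); go(.478,.25,.003,144.5)
E
```

```text
shift [0.0028 0.0001 0.0124] turn [ 0.02 -0.    0.22] clock 5.0167 f [1.5 0.1 0. ]
```

View pics/c4.png

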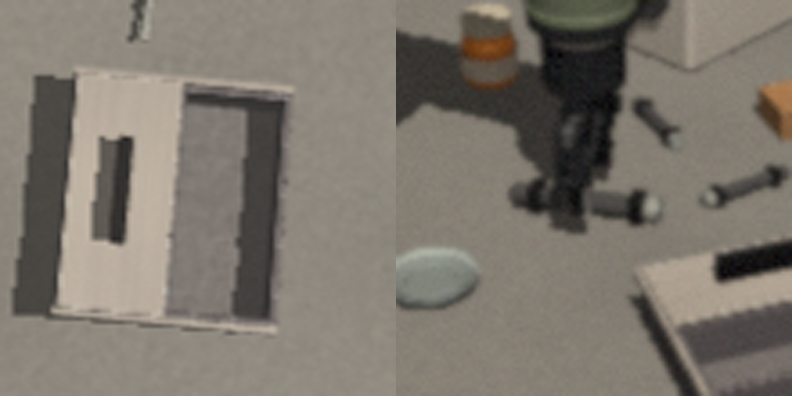

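The top crop shows the open free bay, from about crop (170,320) to (288,95). The side crop shows the fingers straddling the torch between its collars, at (543,195) and (640,208), roughly centred. I'll lower slightly, then grip.

Emit:
send_rows(
  plan="0.002 0 0.005 0 0 0 0.085; 0.003 0 0.009 0 0 0 0.085; 0.003 0 0.009 0 0 0 0.06; 0.003 0 0.009 0 0 0 0.04; 0.003 0 0.009 0 0 0 0.02; 0.003 0 0.009 0 0 0 0.01; 0.003 0 0.009 0 0 0 0.01; 0.003 0 0.009 0 0 0 0.01; 0.003 0 0.009 0 0 0 0.01; 0.003 0 0.009 0 0 0 0.01",
  grip_force=40,
)

```text
clock: 5.85
position: [0.4779, 0.2499, 0.0063]
tool_rot: [3.141, 0.0, 2.526]
force: [-0.9, 0.1, 5.4]
grip_width: 0.0202
finger_force: 38.6
```

```bash
python3 - <<'E'
from h import *
d=load('t3')
f=lambda x,y,z: ray(d,300+x/3.6-.4,150+y/3.6-.4,z)[:2]
# cover corners at z=.055 (left edge, right edge), rim far/right
for n,p,z in(('covTL',(77,68),.055),('covTR',(185,80),.055),('covBL',(52,312),.055),('covBR',(162,320),.055),('rimTR',(293,88),.048),('rimBR',(276,330),.048),('fin',(122,191),.079)): print(n,f(*p,z))
E
```

```text
covTL [0.6418583  0.05846698]
covTR [ 0.63115421 -0.02461215]
covBL [0.45356358 0.0805432 ]
covBR [ 0.44620142 -0.00206962]
rimTR [ 0.62524255 -0.10872837]
rimBR [ 0.43792299 -0.08851605]
fin [0.54094983 0.02684774]
```

Emit:
send_rows(
  plan="0 0 -0.01 0 0 0 0.01; 0 0 -0.03 0 0 0 0.01; 0 0 -0.055 0 0 0 0.01; 0 0 -0.08 0 0 0 0.01; 0 0 -0.105 0 0 0 0.01; 0 0 -0.12 0 0 0 0.01; 0 0 -0.125 0 0 0 0.01; 0 0 -0.125 0 0 0 0.01",
  grip_force=50,
)

```text
clock: 6.52
position: [0.478, 0.2501, 0.1322]
tool_rot: [3.14, 0.001, 2.526]
force: [0.2, -0.2, -2.2]
grip_width: 0.0202
finger_force: 48.8
```

```bash
python3 - <<'E'
from h import *
go(.5335,-.054,.13,173.7)
E
```

```text
shift [-0.2209 -0.2162  0.0019] turn [  0.1    0.07 -28.98] clock 6.5167 f [ 0.2 -0.2 -2.2]
```

Emit:
send_rows(
  plan="-0.01 -0.01 0 0 0 0 0.01; -0.03 -0.03 0 0 0 -5 0.01; -0.053 -0.052 0 0 0 -10 0.01; -0.077 -0.075 0 0 0 -15 0.01; -0.1 -0.098 0 0 0 -20 0.01; -0.123 -0.121 0 0 0 -25 0.01; -0.147 -0.144 0 0 0 -29 0.01; -0.17 -0.167 0 0 0 -29 0.01; -0.193 -0.19 0 0 0 -29 0.01; -0.21 -0.206 0 0 0 -29 0.01",
)

```text
clock: 7.35
position: [0.5291, -0.0434, 0.1296]
tool_rot: [-3.141, -0.002, 3.03]
force: [-0.3, -0.4, -0.9]
grip_width: 0.0199
finger_force: 48.8
```

```bash
python3 - <<'E'
from h import *
go(.5335,-.055,.10,173.7)
E
```

```text
shift [-0.0057 -0.011   0.0296] turn [-0.06 -0.12 -0.11] clock 7.35 f [-0.3 -0.4 -0.9]
```

Emit:
send_rows(
  plan="-0.003 -0.006 0.01 0 0 0 0.01; -0.005 -0.009 0.03 0 0 0 0.01; -0.005 -0.009 0.04 0 0 0 0.01; -0.005 -0.009 0.045 0 0 0 0.01; -0.005 -0.009 0.045 0 0 0 0.01",
)

```text
clock: 7.77
position: [0.5329, -0.0485, 0.0843]
tool_rot: [-3.142, -0.003, 3.033]
force: [-0.3, 1.6, -1.1]
grip_width: 0.02
finger_force: 48.8
```

```bash
python3 - <<'E'
from h import *
b=snap('side','s4'); t=snap('top','t4')
o=np.hstack([cv2.resize(d['color'][y:y+110,x:x+110,::-1],None,fx=3.6,fy=3.6,interpolation=cv2.INTER_CUBIC) for d,x,y in((t,300,150),(b,265,160))])
cv2.imwrite('pics/c5.png',o); go(.5335,-.055,.018,173.7)
E
```

```text
shift [-0.0003 -0.0065  0.0679] turn [ 0.   -0.03  0.08] clock 7.8667 f [ 0.6 -0.5 -1.3]
```

View pics/c5.png

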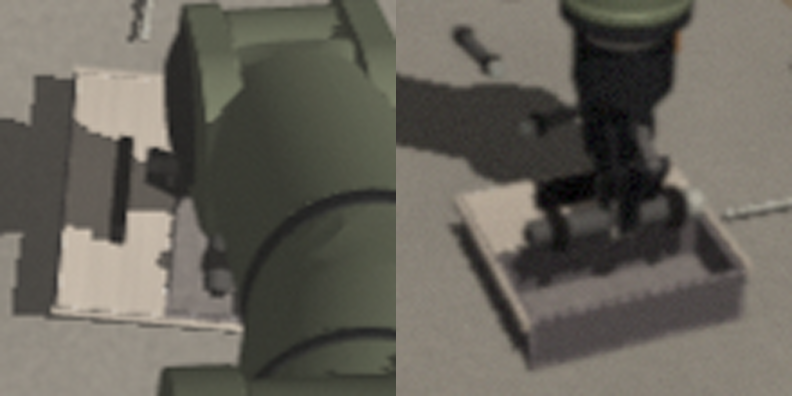

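The side crop shows the torch held level over the bay, its ends at about (528,240) and (703,203). The top crop shows the tail at about (213,292), inside the bay. I'll check its position in the case.

```bash
python3 - <<'E'
from h import *
d=load('t4');s=load('s4')
print('tail top',ray(d,300+213/3.6-.4,150+292/3.6-.4,.091)[:2])
a=ray(s,265+(528-396)/3.6-.4,160+238/3.6-.4,.091)[:2];b=ray(s,265+(703-396)/3.6-.4,160+203/3.6-.4,.091)[:2]
print(a,b,(a+b)/2,np.linalg.norm(a-b))
y=np.radians(-6.3);R=np.array([[np.cos(y),-np.sin(y)],[np.sin(y),np.cos(y)]])
p=observe()['position'][:2]
for q in(a,b,(a+b)/2,p): print(R.T@(q-np.array([.538,-.013])))
E
```

```text
tail top [ 0.46265884 -0.03781098]
[ 0.45963324 -0.04174931] [ 0.60255509 -0.06176286] [ 0.53109417 -0.05175608] 0.14431630731648584
[-0.07473871 -0.03717521]
[ 0.0695162  -0.04138447]
[-0.00261126 -0.03927984]
[-0.00012784 -0.03572533]
```

Emit:
send_rows(
  plan="0.001 -0.005 0.008 0 0 0 0.01; 0.002 -0.005 0.02 0 0 0 0.01; 0.002 -0.005 0.032 0 0 0 0.01; 0.002 -0.005 0.043 0 0 0 0.01; 0.002 -0.005 0.053 0 0 0 0.01; 0.002 -0.005 0.06 0 0 0 0.01; 0.002 -0.005 0.064 0 0 0 0.01; 0.002 -0.005 0.066 0 0 0 0.01; 0.002 -0.005 0.067 0 0 0 0.01; 0.002 -0.005 0.067 0 0 0 0.01",
)

```text
clock: 8.7
position: [0.5317, -0.0539, 0.019]
tool_rot: [-3.142, 0.0, 3.032]
force: [0.2, -0.7, -1.7]
grip_width: 0.0202
finger_force: 48.8
```

Emit:
send_rows(
  plan="0 0 0.001 0 0 0 0.01; 0 0 0.002 0 0 0 0.01; 0 0 0.003 0 0 0 0.01; 0 0 0.004 0 0 0 0.01; 0 0 0.004 0 0 0 0.01",
)

```text
clock: 9.12
position: [0.5317, -0.0539, 0.0153]
tool_rot: [3.142, 0.0, 3.032]
force: [-1.3, 0.4, 7.7]
grip_width: 0.0203
finger_force: 49.9
```

Contact with the pad: +7.7 N at the expected height. I'll open just enough to release, then rise.

Emit:
send_rows(
  plan="0 0 0 0 0 0 0.024; 0 0 0 0 0 0 0.03; 0 0 0 0 0 0 0.034; 0 0 0 0 0 0 0.036; 0 0 0 0 0 0 0.036; 0 0 0 0 0 0 0.036",
)

```text
clock: 9.62
position: [0.5315, -0.0539, 0.0149]
tool_rot: [-3.142, -0.0, 3.032]
force: [-0.8, -0.5, 0.2]
grip_width: 0.036
finger_force: 0.0
```

Emit:
send_rows(
  plan="0 0 -0.005 0 0 0 0.036; 0 0 -0.015 0 0 0 0.036; 0 0 -0.03 0 0 0 0.036; 0 0 -0.05 0 0 0 0.036; 0 0 -0.075 0 0 0 0.036; 0 0 -0.1 0 0 0 0.036; 0 0 -0.115 0 0 0 0.036; 0 0.02 -0.115 0 0 0 0.045; 0 0.04 -0.115 0 0 0 0.045; 0 0.06 -0.115 0 0 0 0.045",
)

```text
clock: 10.45
position: [0.5383, 0.0063, 0.1313]
tool_rot: [3.141, 0.001, 3.031]
force: [0.8, -0.2, -0.1]
grip_width: 0.0453
finger_force: 0.0
```

```bash
python3 - <<'E'
from h import *
b=snap('side','s5')
cv2.imwrite('pics/c6.png',cv2.resize(b['color'][150:270,260:380,::-1],None,fx=4,fy=4,interpolation=cv2.INTER_CUBIC)); go(.541,.029,.064,173.7)
E
```

```text
shift [-0.0003  0.0181  0.0672] turn [0.13 0.07 0.21] clock 10.5 f [-0.8  6.6  0.2]
```

View pics/c6.png

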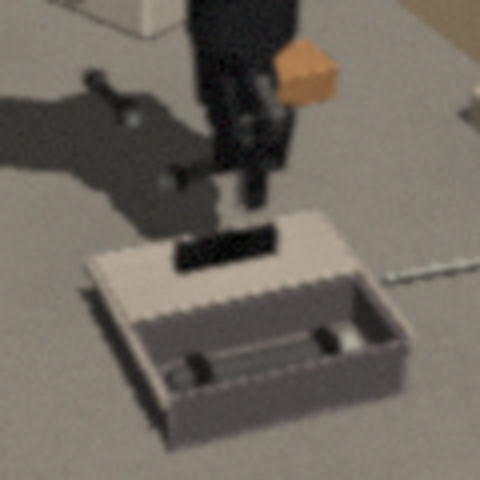

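The crop shows the torch lying flat in the bay with its collars at about (200,368) and (328,340). The fin is at (225,248). I'll straddle the fin and push the cover toward −y.

Emit:
send_rows(
  plan="0 0.012 0 0 0 0 0.045; 0 0.018 0.015 0 0 0 0.045; 0 0.018 0.03 0 0 0 0.045; 0 0.018 0.045 0 0 0 0.045; 0 0.018 0.055 0 0 0 0.045; 0 0.018 0.063 0 0 0 0.045; 0 0.018 0.066 0 0 0 0.045; 0 0.018 0.066 0 0 0 0.045",
)

```text
clock: 11.17
position: [0.5399, 0.0235, 0.0636]
tool_rot: [-3.141, -0.001, 3.032]
force: [-1.0, 0.2, 0.6]
grip_width: 0.0452
finger_force: 0.0
```

Emit:
send_rows(
  plan="0 -0.01 0 0 0 0 0.045; 0 -0.018 0 0 0 0 0.045; 0 -0.026 0 0 0 0 0.045; 0 -0.035 0 0 0 0 0.045; 0 -0.044 0 0 0 0 0.045; 0 -0.053 0 0 0 0 0.045; 0 -0.062 0 0 0 0 0.045; 0 -0.071 0 0 0 0 0.045; 0 -0.08 0 0 0 0 0.045; 0 -0.088 0 0 0 0 0.045",
)

```text
clock: 12.0
position: [0.5304, -0.0649, 0.0639]
tool_rot: [-3.142, 0.0, 3.032]
force: [1.9, 3.8, 2.2]
grip_width: 0.0448
finger_force: 2.1
```

Emit:
send_rows(
  plan="0 -0.002 0 0 0 0 0.045; 0 -0.004 0 0 0 0 0.045; 0 -0.006 0 0 0 0 0.045; 0 -0.008 0 0 0 0 0.045; 0 -0.0095 0 0 0 0 0.045",
)

```text
clock: 12.42
position: [0.5299, -0.0693, 0.0639]
tool_rot: [3.138, 0.0, 3.035]
force: [3.2, 31.3, 1.9]
grip_width: 0.045
finger_force: 15.9
```

The stop is reached: 31 N at y = −0.069, as predicted. I'll back off, rise clear and check.

Emit:
send_rows(
  plan="0 0.01 0 0 0 0 0.045; 0 0.01 -0.02 0 0 0 0.045; 0 0.01 -0.05 0 0 0 0.045; 0 0.01 -0.085 0 0 0 0.045; 0 0.01 -0.12 0 0 0 0.045; 0 0.04 -0.15 0 0 0 0.045; 0.02 0.075 -0.15 0 0 0 0.045; 0.03 0.11 -0.15 0 0 0 0.045; 0.03 0.15 -0.15 0 0 0 0.045; 0.03 0.19 -0.15 0 0 0 0.045",
)

```text
clock: 13.25
position: [0.5196, 0.1201, 0.2142]
tool_rot: [-3.141, 0.0, 3.032]
force: [1.9, -0.5, 0.5]
grip_width: 0.0452
finger_force: 0.0
```

Emit:
send_rows(
  plan="0 0.03 0 0 0 0 0.045; 0.01 0.065 0 0 0 0 0.045; 0.02 0.1 0 0 0 0 0.045; 0.02 0.12 0 0 0 0 0.045; 0.02 0.12 0 0 0 0 0.045; 0.02 0.12 0 0 0 0 0.045",
)

```text
clock: 13.75
position: [0.513, 0.2412, 0.2134]
tool_rot: [-3.141, -0.001, 3.034]
force: [0.6, -0.5, -1.1]
grip_width: 0.0452
finger_force: 0.0
```

```bash
python3 - <<'E'
from h import *
b=snap('side','s6'); t=snap('top','t6')
o=np.hstack([cv2.resize(d['color'][y:y+110,x:x+110,::-1],None,fx=3.6,fy=3.6,interpolation=cv2.INTER_CUBIC) for d,x,y in((t,300,150),(b,265,160))])
cv2.imwrite('pics/c7.png',o)
E
```

```text
(no output)
```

View pics/c7.png

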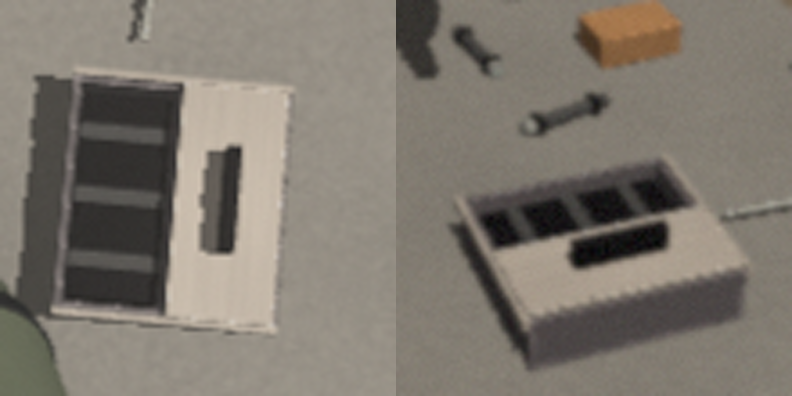

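Both views show the cover fully over the torch's bay, with its right edge flush with the case wall at crop (293,88)–(276,332). The pack bay is exposed and the arm is clear.

```bash
python3 -c "
from h import *
print(bot.job_done())"
```

```text
the job is handed in; nothing more can be done
None
```

The largest torch is lying flat in the free bay (world −y side), the cover is closed over it at its stop, nothing was knocked over in the process, and the job was handed in at about 14 s; no verdict was returned.

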